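Unhook the parts-wash basket from the safety hook and stand it in the drip tray

ROBOT

A 6-joint arm with a two-finger parallel gripper is mounted at the origin on the work surface. World frame = base frame: x ahead of the robot, y to its left, z up, the work surface at z = 0. Lengths are in m, angles in rad, forces in N, time in s.
With the tool pointing down it reaches from about 0.225 to 0.875 m from the base axis. Payload 3.4 kg.
Tool frame: the origin (TCP) lies midway between the tips of the shut fingers; the grasp point (between the pads) lies 19 mm behind it; x points along the fingers, z is the direction in which the jaws open and shut, and the axes are right-handed (so a half turn about x gives the same grasp; the last joint's range is limited). The gripper opens to 85 mm and grips with 20 to 120 N. Pads are 22 mm wide; open, the fingers measure 114 mm over their backs; the gripper's body (76 mm by 85 mm) begins 54 mm behind the grasp point. The pads swing forward as they close: fully open they stand 13 mm farther back than shut.
Start: joints at [-1.328, 0.276, 1.505, -0, 1.361, -0.121], TCP at [0.205, -0.537, 0.231] pointing down, gripper open.
Joint ranges: [-2.89, 2.89], [-0.75, 2.08], [0.22, 2.7], [-1.18, 4.32], [0.11, 2.71], [-2.7, 2.7]. Speed limits (rad/s): [2.57, 2.57, 3.14, 3.14, 3.14, 3.14].

INTERFACE

Orientations are given as a unit quaternion [x, y, z, w].
In Python, from workcell import sensors, optics, bot, models gives the robot as it stands.
- The arm moves only by the tool jog_arm, never from a script. Its argument "steps" is a list of rows, each a list of 3 entries, a list of its own where there are three numbers: the finger opening in mm, from 0 to 85.4, then the shift along the tool's x, y, z as a fraction of full scale, then the turn about the tool's x as a fraction of full scale. In form: [[hand, [dx, dy, dz], twist], ...]. A call has 1 to 8 rows; each row is the pose to reach, as a shift and turn from the pose commanded when the call began, along the tool's axes at that moment; what a row does not reach only later rows make up. Full scale, the value 1, is 0.5 m for a shift and 60 degrees for a turn. A row lasts 1/10 s, in which the tool goes at most 50 mm and 8.59 degrees, less where a joint would pass 70% of its speed; a pose out of reach is approached as far as the arm can. A call with a number of a shift or a turn outside -1 to 1 is refused whole. A call with a gripper value outside its range is refused whole. The fingers move at their own pace and stop on an object; "squeeze" is the grip in N (left out, the last holds). Time passes only in rows, so rows that repeat a pose let the fingers close. It gives the time, the measured TCP pose, the force and the opening at its end, in the units of the state.
- sensors.get_state(): the state, without advancing time (a new reading comes with each control period).
- optics.grab_frame(name): name is "side" or "top"; returns a dict with "image" (480x640x3 uint8, blue, green, red), "z_map" (480x640 float32, m along the optical axis (not along the pixel's ray), 0 where there is no reading), "fx", "fy", "cx", "cy" (pixels), "R" (3x3) and "t" (3): a world point X has camera coordinates R X + t. Camera axes: x right, y down, z forward; pixel columns grow to the right and rows downward; lengths in m; the calibration is good to about 2 mm. A picture is of the moment at which its call begins.
- bot.close_job(): hands the job in, once; it reports no verdict.
Trained networks look in a picture, given as the dict that the camera call returned (one of the last four; its "shot" number tells which), for a name from the list of things; names that differ only in an ending like _2 or _b are one class to them, and where a whole thing is asked for, a point or a joint stands for the part that bears it (a point fixed in the world has none). Each returns a list of dicts, best first, with "conf" (0 to 1); they miss things now and then, are a little off and sometimes report something else, mostly with a low value. They report only what shows in the picture. A call takes as long as a camera call. They do not tell look-alikes from the thing itself.
- models.look_for(picture, thing): "extent" ([left, top, width, height] in pixels, round what is visible of it).
- models.mark_of(picture, thing): "pixel" ([row, column] in pixels: a listed point, or the origin of a listed thing).
The state is a dict: "time": time; "qpos": joint angles; "joint_velocities": joint speeds; "joint_torque": joint torques, N m; "tcp_pos": TCP position; "ee_rot": TCP orientation; "contact_force": force on the tool from outside, world axes, zero at the start; "moment": the same for the moment, N m; "grip_width": opening from 0.0 (shut) to 1.0 (fully open).
Only numpy, scipy, OpenCV 4.12 (cv2) and the standard library are available. Lean on these libraries where they do the work, as an engineer would, in place of code of your own. Each camera call takes 0.05 s, during which the arm holds its last target.

TASK

Take the drained parts basket off the safety hook and stand it flat inside the drip tray, then let go. Holding the basket by its black grip, push its crossbar back against the hook's sprung keeper until the throat is open, and only then lift it out and off; feel your way and be gentle with the hook and the tray, never touch the hook stand with the gripper itself, keep the basket upright, and leave the other things on the bench alone.

Things in the scene. Friction and masses are not known exactly. Their poses are not given: they have to be found in the camera images.
- stand: Drip stand, bolted down. Dark base plate 200 x 150 x 12 mm; a post 90 mm behind the origin holds a bracket and a steel hook, 14 mm wide. Origin: on the bench below the nominal throat. Own x points from the hook's nose back to the post (the way to push), z up. The hook is clamped anywhere within 12 mm of nominal along x; this is NOT measured: find it by feel. Push and pull on it stay under 20 N.
- throat (a point): Nominal lip end of the hook, 180 mm up, at the height of the hanging crossbar's axis; axes as the stand. From the true lip end (which may lie 12 mm either way in x), in mm: the lip reaches from x -41 to 0, z +10 to +18; under it the flat seat, top at z -4; upright nose x -41 to -31. The whole hook lies between z -36 and +18, from x -41 back to the post.
- keeper_face (a point): Nominal front face of the brass keeper at bar height (same 12 mm doubt): 3 mm behind the lip end, upright, top 22 mm above, hinged 30 mm below, swings only back (+x) and springs upright again. It yields to the bar from about 5.5 N, +1 N per mm, to a hard stop at 7 mm (12.5 N). The 8 mm bar fits up past the lip once it has pushed the keeper back over 5 mm; best at or near the stop.
- basket_grip (a point): Centre of the black grip of the loose wash basket (0.28 to 0.56 kg) that hangs on the hook: a flat bar 14 mm thick (own x), 90 mm long (own y), 24 mm tall. Axes z up, x and y nearly parallel with the stand's. Two upright straps, at y +-43.5 mm, join grip, crossbar and basket. Grip it firmly (about 80 N): the push on the crossbar tends to turn it in the fingers.
- basket_bar (a point): Middle of the basket's round steel crossbar, 8 mm thick, along y, 52 mm below the grip. At first it lies on the hook's seat between nose and keeper, with 6 mm free height to the lip. Once out of the throat, hold it 26 to 34 mm above its first height (over lip and nose, with the basket rim still below the hook) and draw it some 125 mm along the stand's -x before rising further.
- basket_foot (a point): Centre of the basket's flat underside, 166 mm below the grip and 114 mm below the crossbar. The open basket is 80 mm (x) by 84 mm (y), 90 mm over the straps, 36 mm high; 74 mm of clear height between its rim and the crossbar.
- tray: Drip tray of aluminium, fixed, 200 mm (own x) by 180 mm (own y), 20 mm high, walls and floor 4 mm thick, open at the top. Origin: centre of its underside, on the bench.
- damper_center (a point): Bystander: upright black damper body with a short steel shaft, 48 mm diameter, 115 mm tall; point 50 mm above its foot.
- oil_center (a point): Bystander: red oil bottle, 56 mm diameter, 140 mm tall; point half-way up.
- wrench_grip (a point): Bystander: steel wrench lying on the bench; point at its handle.
Not all that is in view belongs to the job. What is shaped like the part that bears basket_grip but orange is not meant. What is shaped like the stand but red is not meant.

How it is judged:
On the way:
1. the basket is off the hook and clear of it (horizontal distance between basket_grip and stand above 0.09 m and height (world z) of basket_grip above 0.2 m), for 0.1 s.
At the end, for the whole second after the job is handed in: The basket stands flat on the tray's floor inside its rim (grip centre under 75 mm from the tray's centre in plan and under 175 mm high, tilt under 0.06 rad), released and at rest (horizontal distance between basket_grip and tray below 0.075 m and height (world z) of basket_grip below 0.175 m and angle between basket_grip's own z axis and vertical below 0.06 rad and linear speed of basket below 0.02 m/s); the robot touches nothing.
It fails at once if the basket pushes or pulls on the hook stand with more than 20 N (contact force between basket and stand above 20 N).
It fails at once if the gripper touches the hook stand (contact force between any of the fingers, the arm and stand above 1 N).
It fails at once if the basket is set into the tray with more than 35 N (contact force between basket and tray above 35 N).
It fails at once if the basket is tipped by more than 0.5 rad (angle between basket_grip's own z axis and vertical above 0.5 rad).
It fails at once if a bystander is moved by more than 20 mm (distance of any of damper_center, oil_center, wrench_grip from where it was at the start of the episode above 0.02 m).
It also fails if it takes over 72 s, if anything falls off the work surface, if the arm or the gripper's body presses on something with over 40 N, if the wrist force passes 120 N, or if a joint passes its speed limit or range.

## Working session

There is one attempt and no reset: what is moved stays moved. The work goes in short steps, Python scripts to look and compute and a tool call to move; the robot and the scene stay as the last step left them, time stands still between calls to the robot, and variables do not carry over. Pictures are saved under pics/ and viewed, and the job is handed in when it is done.

Besides the shell and the picture viewer there is one more tool, called after "Emit:" as a command line: name --argument value ..., lists and objects as JSON in quotes. jog_arm: Moves the arm, as the interface text tells. Shift numbers are shares of 0.5 m and turn numbers shares of 60 degrees, none past 1 either way. Its arguments: {"type":"object","properties":{"steps":{"type":"array"},"squeeze":{"type":"number"}},"required":["steps"]}

```bash
ls; mkdir -p pics; cat > h.py <<'E'
import numpy as np, cv2
from workcell import sensors, optics, bot, models
def px2w(f,r,c,z=None):
    if z is None:
        z=f["z_map"][int(round(r)),int(round(c))]
    p=np.array([(c-f["cx"])/f["fx"]*z,(r-f["cy"])/f["fy"]*z,z])
    return f["R"].T@(p-f["t"])
def ray(f,r,c):
    d=f["R"].T@np.array([(c-f["cx"])/f["fx"],(r-f["cy"])/f["fy"],1]);o=-f["R"].T@f["t"]
    return o,d/np.linalg.norm(d)
def tri(f1,p1,f2,p2):
    o1,d1=ray(f1,*p1);o2,d2=ray(f2,*p2)
    A=np.stack([d1,-d2],1);s=np.linalg.lstsq(A,o2-o1,rcond=None)[0]
    a=o1+d1*s[0];b=o2+d2*s[1];return (a+b)/2,np.linalg.norm(a-b)
def proj(f,X):
    p=f["R"]@np.array(X)+f["t"];return (p[1]/p[2]*f["fy"]+f["cy"],p[0]/p[2]*f["fx"]+f["cx"])
E
python3 - <<'E'
from h import *
np.set_printoptions(precision=4,suppress=True)
print(sensors.get_state())
F={n:optics.grab_frame(n) for n in("side","top")}
for n,f in F.items():
    cv2.imwrite(f"pics/{n}0.png",f["image"])
    print(n,f["fx"],f["R"],f["t"], -f["R"].T@f["t"])
    for th in "stand throat keeper_face basket_grip basket_bar basket_foot tray damper_center oil_center wrench_grip".split():
        for m in models.mark_of(f,th)[:3]:
            r,c=m["pixel"]; 
            print(n,th,round(m["conf"],2),np.round([r,c],1),px2w(f,min(max(r,0),479),min(max(c,0),639)))
E
```

```text
pics
{'time': 0.0, 'qpos': array([-1.328 ,  0.2766,  1.5061, -0.    ,  1.3607, -0.121 ]), 'joint_velocities': array([-0.0003, -0.0008,  0.0019,  0.0003, -0.0015, -0.0012]), 'joint_torque': array([ -0.0004, -41.6779, -24.5808,  -0.0003,   0.011 ,   0.    ]), 'tcp_pos': array([ 0.2045, -0.5369,  0.2304]), 'ee_rot': array([ 0.4017,  0.5827, -0.4009,  0.5817]), 'contact_force': array([ 0.2113,  0.4337, -0.0036]), 'moment': array([ 0.0519, -0.0374,  0.0064]), 'grip_width': 1.0020564772542533}
side 547.1094688237625 [[-0.9364 -0.3507 -0.01  ]
 [-0.2562  0.7028 -0.6636]
 [ 0.2397 -0.6189 -0.748 ]] [0.481  0.1953 1.4272] [0.1583 0.9147 1.202 ]
side stand 0.88 [304.7 287.5] [0.5075 0.2211 0.0758]
side throat 0.96 [261.8 287.2] [0.5201 0.1778 0.1891]
side throat 0.62 [264.1 292.2] [0.5044 0.1842 0.1946]
side keeper_face 0.92 [261.9 286.2] [0.5273 0.1686 0.175 ]
side basket_grip 0.91 [250.  290.4] [0.5079 0.1813 0.2415]
side basket_grip 0.87 [322.  232.5] [0.573  0.3665 0.1751]
side basket_bar 0.89 [331.8 239.8] [0.5669 0.3563 0.1224]
side basket_bar 0.69 [263.1 293.5] [0.5017 0.1824 0.1974]
si
[... 824 characters left out ...]
011]
top keeper_face 0.71 [208.5 262.6] [0.5273 0.1669 0.201 ]
top basket_grip 0.89 [189.3 177.6] [0.5678 0.3526 0.1776]
top basket_grip 0.72 [215.3 256.8] [0.5092 0.1732 0.2416]
top basket_bar 0.72 [190.6 184.6] [0.5742 0.3566 0.114 ]
top basket_bar 0.57 [216.5 261. ] [0.5068 0.1646 0.2433]
top basket_foot 0.93 [196.  195.9] [0.5764 0.3605 0.0042]
top basket_foot 0.59 [219.6 264.8] [0.5007 0.1569 0.2431]
top tray 0.87 [227.1 401.9] [ 0.5062 -0.1646  0.0059]
top damper_center 0.85 [253.3 343.3] [ 0.4365 -0.0093  0.1144]
top damper_center 0.66 [212.4 260. ] [0.5193 0.1726 0.1974]
top oil_center 0.81 [137.6 334.1] [0.707  0.0154 0.1017]
top wrench_grip 0.67 [278.2 200.6] [0.3685 0.3431 0.0043]
```

View pics/side0.png

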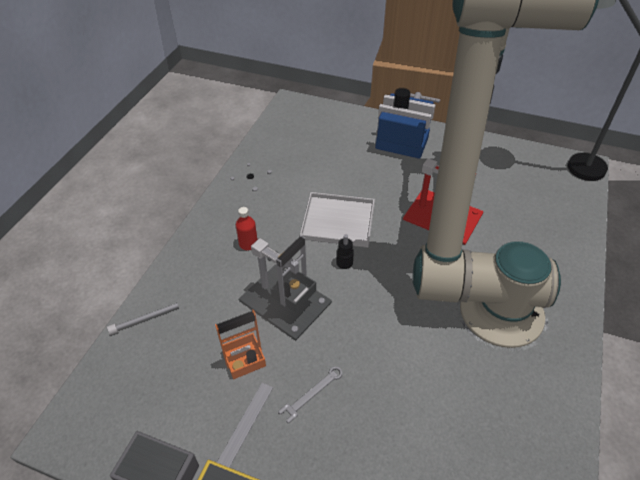

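View pics/top0.png

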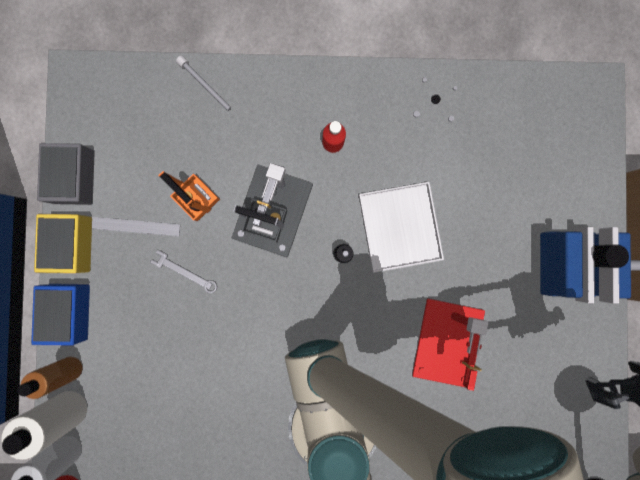

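Side view: our stand with the black-gripped basket is at about (287,270), the tray at (338,218), the orange look-alike at (240,345) and the red stand at (430,215). The top view agrees. Next, fitting the geometry from depth.

```bash
python3 - <<'E'
from h import *
np.set_printoptions(precision=4,suppress=True)
F={n:optics.grab_frame(n) for n in("side","top")}
for n,f in F.items():
    Z=f["z_map"];r,c=np.mgrid[:480,:640]
    P=np.stack([(c-f["cx"])/f["fx"]*Z,(r-f["cy"])/f["fy"]*Z,Z],-1)
    W=(P-f["t"])@f["R"]; np.save(f"pics/{n}_W.npy",W)
    I=f["image"].astype(int); br=I.max(-1)
    reg=(Z>0)&(abs(W[...,0]-.52)<.16)&(abs(W[...,1]-.17)<.14)
    def rect(m,lab):
        q=W[m]; 
        rc=cv2.minAreaRect((q[:,:2]*1000).astype(np.float32)); print(n,lab,m.sum(),rc,"z",np.median(q[:,2]))
        d=q[:,:2]-q[:,:2].mean(0);u,s,v=np.linalg.svd(d,full_matrices=False);print("   mean",q.mean(0),"ax",np.degrees(np.arctan2(v[0,1],v[0,0])))
    rect(reg&(W[...,2]>.008)&(W[...,2]<.016)&(br<110)&(W[...,1]<.27),"plate")
    rect(reg&(W[...,2]>.236)&(W[...,2]<.25)&(br<70),"griptop")
    rect(reg&(W[...,2]>.22)&(W[...,2]<.25)&(br<70),"gripall")
    t=(Z>0)&(abs(W[...,0]-.5)<.17)&(abs(W[...,1]+.16)<.15)
    rect(t&(W[...,2]>.016)&(W[...,2]<.024)&(br>130),"trayrim")
    rect(t&(W[...,2]>.002)&(W[...,2]<.007)&(br>150),"trayfloor")
    k=(0,0)
    x0,y0=(200,190) if n=="side" else (210,130)
    cr=f["image"][y0:y0+160,x0:x0+160]; cv2.imwrite(f"pics/{n}_z.png",cv2.resize(cr,(600,600),interpolation=cv2.INTER_CUBIC))
    for th in ("oil_center","damper_center"):
        pass
s,t=F["side"],F["top"]
for th in "stand throat keeper_face basket_grip basket_bar basket_foot tray damper_center oil_center".split():
    a=[m for m in models.mark_of(s,th)];b=[m for m in models.mark_of(t,th)]
    for i in a:
        for j in b:
            X,e=tri(s,i["pixel"],t,j["pixel"])
            if e<.02: print(th,X,round(e,4),round(i["conf"],2),round(j["conf"],2))
E
```

```text
side plate 2017 ((541.9199829101562, 168.06094360351562), (151.7975311279297, 201.424560546875), 72.32486724853516) z 0.011730184576421606
   mean [0.5376 0.1894 0.0118] ax 171.47137521557175
side griptop 173 ((508.8683776855469, 177.6302032470703), (90.45780181884766, 14.894822120666504), 74.17366027832031) z 0.24307992145509233
   mean [0.5075 0.1768 0.2426] ax 73.41114580062344
side gripall 278 ((508.8310852050781, 177.63046264648438), (90.46363830566406, 14.940637588500977), 73.9932632446289) z 0.2403120243590492
   mean [0.5071 0.1789 0.2375] ax 72.74005251333062
side trayrim 260 ((506.60003662109375, -160.61956787109375), (200.04762268066406, 187.37074279785156), 11.149458885192871) z 0.01934916223405044
   mean [ 0.5187 -0.1652  0.0194] ax 57.90344363373523
side trayfloor 1372 ((507.10113525390625, -173.48472595214844), (193.45530700683594, 174.6641082763672), 10.32861328125) z 0.004322495936123976
   mean [ 0.5076 -0.166   0.0043] ax -164.76805049090123
top plate 2503 ((543.3139038085938, 166.6197052001953), (150.2757110595703, 199.36610412597656), 71.9814224243164) z 0.01183
[... 795 characters left out ...]
 0.5155 -0.1644  0.0041] ax 169.17045126955023
throat [0.5248 0.178  0.1743] 0.0003 0.7 0.58
throat [0.5174 0.1864 0.187 ] 0.0063 0.7 0.31
keeper_face [0.526  0.1723 0.1842] 0.0059 0.77 0.79
basket_grip [0.5735 0.3565 0.1581] 0.0031 0.94 0.77
basket_grip [0.5112 0.1752 0.234 ] 0.0064 0.92 0.74
basket_bar [0.5134 0.1772 0.1763] 0.0012 0.92 0.87
basket_bar [0.5778 0.3535 0.1086] 0.01 0.83 0.64
basket_foot [0.5702 0.3554 0.0066] 0.0065 0.75 0.82
basket_foot [0.5155 0.18   0.0563] 0.0002 0.64 0.72
tray [ 0.5016 -0.1627 -0.0103] 0.0056 0.7 0.75
tray [ 0.4417 -0.0015  0.174 ] 0.0116 0.7 0.47
damper_center [ 0.4403 -0.0123  0.0488] 0.0151 0.78 0.56
oil_center [0.7188 0.0151 0.0798] 0.0084 0.78 0.82
```

View pics/side_z.png

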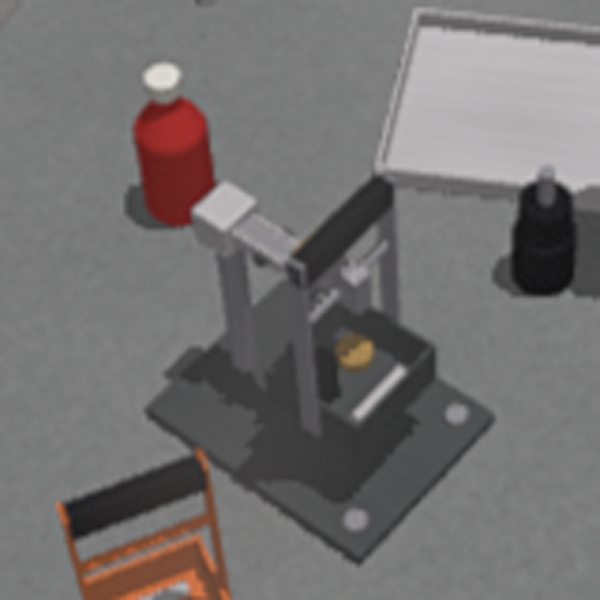

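View pics/top_z.png

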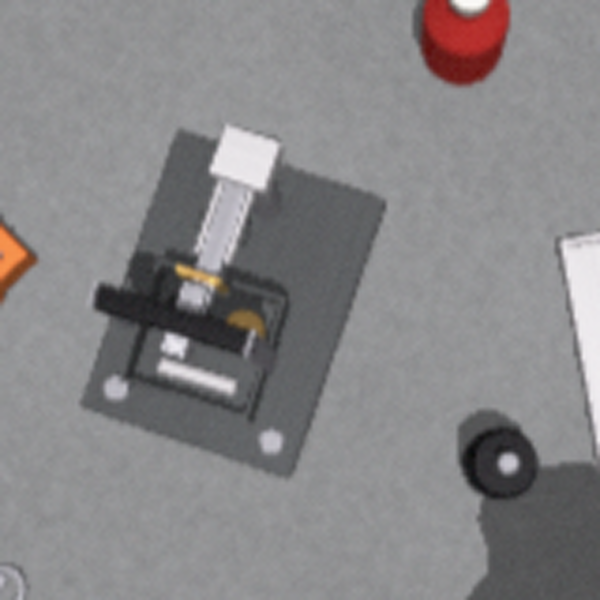

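The side zoom shows the grip spanning (295,270)-(390,190), running across the hook. The top zoom shows the nose at (172,345), the keeper (brass) at (200,275) and the post block at (245,155). The geometry matches the text: grip top 0.2435, plate yaw -18°, grip x at about -17°. Now working out the tool axes and the post position.

```bash
cat >> h.py <<'E'
from scipy.spatial.transform import Rotation as Ro
def st():
    s=sensors.get_state();R=Ro.from_quat(s["ee_rot"]).as_matrix();return s,R
def togo(X,yaw=None):
    """shift in tool axes (fractions) to get TCP to X; twist fraction to have tool z at yaw (mod 180)"""
    s,R=st(); d=R.T@(np.array(X)-s["tcp_pos"])/0.5
    out=[d]
    if yaw is not None:
        cur=np.degrees(np.arctan2(R[1,2],R[0,2])); dy=(yaw-cur+90)%180-90
        out.append(-dy/60) # tool x down -> +twist = -yaw
    return out
SX=np.array([np.cos(np.radians(-17.9)),np.sin(np.radians(-17.9)),0])
E
python3 - <<'E'
from h import *
np.set_printoptions(precision=4,suppress=True)
s,R=st();print(R,s["qpos"])
print(togo([.510,.1768,.36],-16.8))
W=np.load("pics/top_W.npy");
q=W[(W[...,2]>.2)&(abs(W[...,0]-.6)<.06)&(abs(W[...,1]-.15)<.06)];print(q.min(0),q.max(0),q.mean(0),len(q))
q=q[q[:,2]>.215];print(q.min(0),q.max(0),q.mean(0))
E
```

```text
[[ 0.      0.9346  0.3558]
 [-0.0001  0.3558 -0.9346]
 [-1.      0.      0.0001]] [-1.328   0.2759  1.5049  0.      1.3607 -0.121 ]
[array([-0.2575,  1.0791, -1.1176]), np.float64(-0.8725980488245639)]
[0.5403 0.1685 0.2001] [0.5429 0.1769 0.2061] [0.5414 0.1732 0.2027] 8Traceback (most recent call last):
  File "<stdin>", line 7, in <module>
    return umr_minimum(a, axis, None, out, keepdims, initial, where)
ValueError: zero-size array to reduction operation minimum which has no identity
```

Emit:
jog_arm --steps '[[50,[-0.1,0,0],0],[50,[-0.2,0,0],0],[50,[-0.2575,0.08,-0.08],-0.14],[50,[-0.2575,0.15,-0.15],-0.28],[50,[-0.2575,0.22,-0.22],-0.42],[50,[-0.2575,0.29,-0.29],-0.56],[50,[-0.2575,0.36,-0.36],-0.7],[50,[-0.2575,0.43,-0.43],-0.84]]'

```text
time: 2.9
tcp_pos: [0.3254, -0.267, 0.3603]
ee_rot: [0.113, 0.698, -0.114, 0.698]
contact_force: [1.1, 0.1, -1.0]
grip_width: 0.585
```

```bash
python3 - <<'E'
from h import *
np.set_printoptions(precision=4,suppress=True)
s,R=st();print(R,s["qpos"],s["tcp_pos"],s["time"],s["contact_force"])
print(togo([.510,.1768,.36],-16.8))
E
```

```text
[[ 0.001   0.3166  0.9486]
 [-0.0007  0.9486 -0.3166]
 [-1.     -0.0003  0.0011]] [-0.853  -0.0137  1.5401  0.0003  1.6141 -0.5308] [ 0.3254 -0.267   0.3603] 2.9 [ 1.0576  0.0776 -1.0139]
[array([0.0004, 0.9588, 0.0692]), np.float64(-0.02759771616838691)]
```

Emit:
jog_arm --steps '[[50,[0,0.1,0.01],-0.028],[50,[0,0.2,0.02],-0.028],[50,[0,0.3,0.03],-0.028],[50,[0,0.4,0.04],-0.028],[50,[0,0.5,0.05],-0.028],[50,[0,0.6,0.06],-0.028],[50,[0,0.7,0.069],-0.028],[50,[0,0.8,0.069],-0.028]]'

```text
time: 3.7
tcp_pos: [0.4865, 0.0992, 0.3601]
ee_rot: [0.105, 0.699, -0.105, 0.7]
contact_force: [0.5, -0.8, -0.0]
grip_width: 0.585
```

Emit:
jog_arm --steps '[[50,[0,0.1,0],0],[50,[0,0.15,0],0],[50,[0,0.159,0],0],[50,[0,0.159,0],0]]'

```text
time: 4.1
tcp_pos: [0.509, 0.1736, 0.3596]
ee_rot: [0.104, 0.7, -0.105, 0.699]
contact_force: [0.7, -0.6, -0.2]
grip_width: 0.582
```

```bash
python3 - <<'E'
from h import *
np.set_printoptions(precision=4,suppress=True)
s,R=st();print(R,s["qpos"],s["tcp_pos"],s["time"],s["contact_force"])
print(togo([.510,.1768,.213],-16.8))
E
```

```text
[[-0.0008  0.2922  0.9564]
 [-0.0009  0.9564 -0.2922]
 [-1.     -0.0011 -0.0005]] [ 0.1997  0.1749  1.3306 -0.0007  1.6371  0.4962] [0.509  0.1736 0.3596] 4.1 [ 0.6826 -0.6224 -0.1602]
[array([0.2932, 0.007 , 0.0001]), np.float64(-0.003132967959887149)]
```

Emit:
jog_arm --steps '[[50,[0.08,0.006,0],0],[50,[0.16,0.006,0],0],[50,[0.22,0.006,0],0],[50,[0.25,0.006,0],0],[50,[0.27,0.006,0],0],[50,[0.28,0.006,0],0],[50,[0.29,0.006,0],0],[50,[0.29,0.006,0],0]]'

```text
time: 4.9
tcp_pos: [0.5102, 0.1757, 0.2153]
ee_rot: [0.105, 0.699, -0.105, 0.699]
contact_force: [-0.4, 0.0, 0.4]
grip_width: 0.584
```

```bash
python3 - <<'E'
from h import *
np.set_printoptions(precision=4,suppress=True)
s,R=st();print(s["tcp_pos"],s["time"],s["contact_force"])
for n in ("side","top"):
    f=optics.grab_frame(n);x0,y0=(200,190) if n=="side" else (210,130)
    cv2.imwrite(f"pics/{n}_g1.png",cv2.resize(f["image"][y0:y0+140,x0:x0+140],(560,560),interpolation=cv2.INTER_CUBIC))
E
```

```text
[0.5102 0.1757 0.2153] 4.9 [-0.3893  0.0037  0.3616]
```

View pics/side_g1.png

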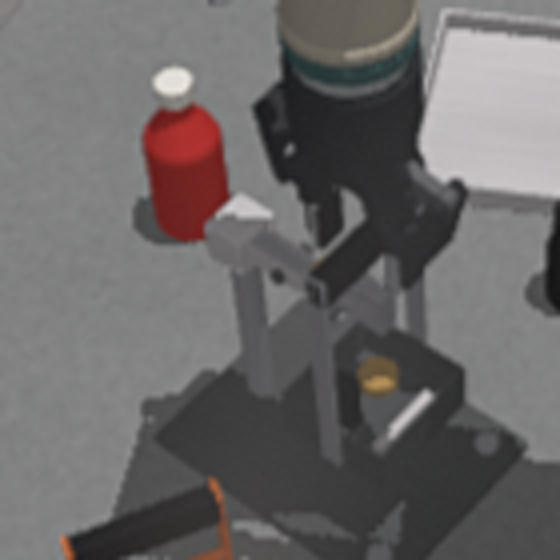

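The fingers straddle the grip, with the bar at (345,265) in the zoom. Closing on it.

Emit:
jog_arm --steps '[[35,[0,0,0],0],[25,[0,0,0],0],[18,[0,0,0],0],[10,[0,0,0],0],[5,[0,0,0],0],[5,[0,0,0],0],[5,[0,0,0],0],[5,[0,0,0],0]]' --squeeze 85

```text
time: 5.8
tcp_pos: [0.5105, 0.1761, 0.2154]
ee_rot: [0.105, 0.699, -0.105, 0.7]
contact_force: [-0.1, 0.0, 3.3]
grip_width: 0.146
```

```bash
python3 - <<'E'
from h import *
np.set_printoptions(precision=4,suppress=True)
s,R=st();print(s["tcp_pos"],s["time"],s["contact_force"],s["moment"],s["grip_width"]*85.4)
print(R)
E
```

```text
[0.5105 0.1761 0.2154] 5.8 [-0.0784  0.0101  3.2761] [-0.0529 -0.2237 -0.0618] 12.484991657362796
[[ 0.0013  0.2937  0.9559]
 [ 0.      0.9559 -0.2937]
 [-1.      0.0004  0.0012]]
```

Emit:
jog_arm --steps '[[5,[-0.003,0,0],0],[5,[-0.006,0,0],0],[5,[-0.006,0,0],0],[5,[-0.006,0,0],0]]'

```text
time: 6.2
tcp_pos: [0.5094, 0.176, 0.2172]
ee_rot: [0.105, 0.7, -0.105, 0.699]
contact_force: [0.4, -0.2, -4.2]
grip_width: 0.149
```

Emit:
jog_arm --steps '[[5,[0,0,0],0],[5,[0,0,0],0]]'

```text
time: 6.4
tcp_pos: [0.5098, 0.1761, 0.2178]
ee_rot: [0.105, 0.699, -0.105, 0.699]
contact_force: [0.4, -1.2, -4.3]
grip_width: 0.146
```

Emit:
jog_arm --steps '[[5,[0,0,0.002],0],[5,[0,0,0.004],0],[5,[0,0,0.006],0],[5,[0,0,0.008],0],[5,[0,0,0.008],0]]'

```text
time: 6.9
tcp_pos: [0.5141, 0.1748, 0.218]
ee_rot: [0.105, 0.699, -0.105, 0.699]
contact_force: [0.1, -0.8, -4.2]
grip_width: 0.152
```

```bash
cat > r.py <<'E'
from h import *
np.set_printoptions(precision=4,suppress=True)
s,R=st();p=s["tcp_pos"]; f=s["contact_force"]
print("t",s["time"],"sx,sy,z mm",1000*np.array([p@SX,p@np.array([-SX[1],SX[0],0]),p[2]]),"F sx,sy,z",f@SX,f@np.array([-SX[1],SX[0],0]),f[2],"M",s["moment"],s["grip_width"]*85.4)
E
python3 r.py
```

```text
t 6.9 sx,sy,z mm [435.4616 324.3894 218.0469] F sx,sy,z 0.36350534624408026 -0.6840492473277834 -4.154185532980052 M [-0.0046 -0.0413  0.0503] 12.976680867713524
```

Emit:
jog_arm --steps '[[5,[0,0,0.002],0],[5,[0,0,0.004],0],[5,[0,0,0.006],0],[5,[0,0,0.006],0]]'

```text
time: 7.3
tcp_pos: [0.5169, 0.174, 0.218]
ee_rot: [0.105, 0.699, -0.105, 0.699]
contact_force: [0.2, -0.3, -4.7]
grip_width: 0.148
```

Emit:
jog_arm --steps '[[5,[0,0,0.002],0],[5,[0,0,0.004],0],[5,[0,0,0.006],0],[5,[0,0,0.006],0]]'

```text
time: 7.7
tcp_pos: [0.5198, 0.1731, 0.218]
ee_rot: [0.105, 0.699, -0.105, 0.699]
contact_force: [0.5, -0.4, -4.6]
grip_width: 0.15
```

Emit:
jog_arm --steps '[[5,[0,0,0.002],0],[5,[0,0,0.004],0],[5,[0,0,0.006],0],[5,[0,0,0.006],0]]'

```text
time: 8.1
tcp_pos: [0.5226, 0.1722, 0.218]
ee_rot: [0.105, 0.699, -0.105, 0.699]
contact_force: [-0.7, -0.4, -4.4]
grip_width: 0.149
```

Emit:
jog_arm --steps '[[5,[0,0,0.002],0],[5,[0,0,0.004],0],[5,[0,0,0.004],0]]'

```text
time: 8.4
tcp_pos: [0.5246, 0.1716, 0.218]
ee_rot: [0.105, 0.699, -0.105, 0.699]
contact_force: [0.1, 0.8, -3.7]
grip_width: 0.149
```

Emit:
jog_arm --steps '[[5,[0,0,0.002],0],[5,[0,0,0.004],0],[5,[0,0,0.004],0]]'

```text
time: 8.7
tcp_pos: [0.5265, 0.171, 0.218]
ee_rot: [0.105, 0.699, -0.105, 0.699]
contact_force: [-0.4, -0.4, -4.5]
grip_width: 0.15
```

```bash
python3 r.py
```

```text
t 8.7 sx,sy,z mm [448.4149 324.5777 218.0341] F sx,sy,z -0.25787532874901653 -0.46467579627628236 -4.541744989955797 M [-0.0377  0.0154 -0.0279] 12.824123599516518
```

Emit:
jog_arm --steps '[[5,[0,0,0.002],0],[5,[0,0,0.004],0],[5,[0,0,0.004],0]]'

```text
time: 9.0
tcp_pos: [0.5284, 0.1704, 0.218]
ee_rot: [0.105, 0.699, -0.105, 0.699]
contact_force: [1.2, 0.2, -3.6]
grip_width: 0.15
```

Emit:
jog_arm --steps '[[5,[0,0,0.002],0],[5,[0,0,0.004],0],[5,[0,0,0.004],0]]'

```text
time: 9.3
tcp_pos: [0.5303, 0.1699, 0.218]
ee_rot: [0.105, 0.699, -0.105, 0.699]
contact_force: [-0.4, 0.4, -4.8]
grip_width: 0.146
```

```bash
python3 - <<'E'
from h import *
np.set_printoptions(precision=4,suppress=True)
for n in ("side","top"):
    f=optics.grab_frame(n);x0,y0=(240,220) if n=="side" else (220,150)
    cv2.imwrite(f"pics/{n}_g2.png",cv2.resize(f["image"][y0:y0+100,x0:x0+100],(600,600),interpolation=cv2.INTER_CUBIC))
W=np.load("pics/top_W.npy")
for r in range(185,232,2): 
    c=int(262+(205-r)*0.28)
    print(r,c,W[r,c],W[r,c]@SX*1000)
E
python3 r.py
```

```text
185 267 [0.5815 0.1619 0.172 ] 503.57273816409685
187 267 [0.5769 0.1617 0.1738] 499.2628855595909
189 266 [0.5724 0.1636 0.1744] 494.38937670805325
191 265 [0.5676 0.1654 0.1773] 489.29778676687226
193 265 [0.5635 0.1655 0.1758] 485.3557873319796
195 264 [0.5589 0.1674 0.1773] 480.431024294121
197 264 [0.5549 0.1675 0.175 ] 476.53993089856664
199 263 [0.5507 0.1697 0.1739] 471.8418427020803
201 263 [0.5463 0.1697 0.1738] 467.75295465181324
203 262 [0.5387 0.1682 0.2023] 460.8925466959563
205 262 [0.5376 0.1715 0.1744] 458.82078500653114
207 261 [0.5307 0.1707 0.1978] 452.5608660814426
209 260 [0.5267 0.173  0.1953] 448.0339110533654
211 260 [0.5219 0.1722 0.2011] 443.7296294982829
213 259 [0.5137 0.1686 0.2438] 437.0023761277792
215 259 [0.5097 0.1685 0.2443] 433.19663718832385
217 258 [0.5055 0.1702 0.2459] 428.7073633059045
219 258 [0.503  0.1726 0.2266] 425.60725623225835
221 257 [0.501  0.1783 0.1991] 421.92000229291665
223 256 [0.4965 0.1799 0.2016] 417.20768410948335
225 256 [0.501  0.1978 0.0694] 415.97439681807776
227 255 [0.4956 0.1987 0.079 ] 410.52625073534557
229 255 [0.4911 0.1993 0.0743] 406.0969578030621
231 254 [0.4868 0.2028 0.0657] 400.8824029097875
t 9.4 sx,sy,z mm [452.2131 324.6009 218.011 ] F sx,sy,z 0.6256491969742207 0.08166404118302827 -4.60865520634845 M [-0.0148 -0.0696 -0.0222] 12.36741831477715
```

View pics/side_g2.png

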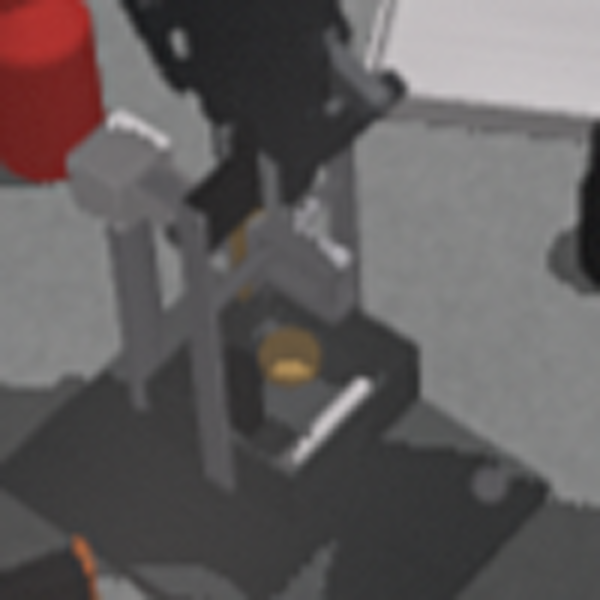

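View pics/top_g2.png

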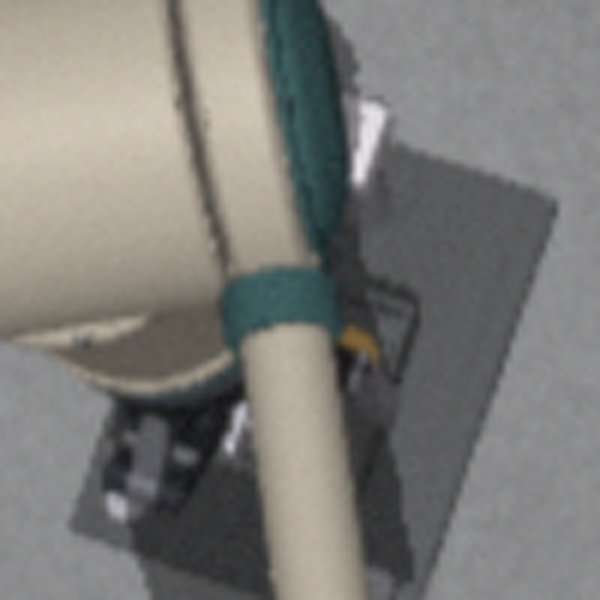

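Side zoom: the brass keeper is at (245,250) with the crossbar just in front of it. The depth line puts the lip end at sx of about 454 and the keeper at about 457-460, while the bar front is at about 456, so contact is close.

Emit:
jog_arm --steps '[[5,[0,0,0.002],0],[5,[0,0,0.004],0],[5,[0,0,0.004],0]]'

```text
time: 9.7
tcp_pos: [0.5322, 0.1693, 0.218]
ee_rot: [0.105, 0.699, -0.105, 0.699]
contact_force: [-1.0, -0.6, -4.5]
grip_width: 0.147
```

Emit:
jog_arm --steps '[[5,[0,0,0.002],0],[5,[0,0,0.004],0],[5,[0,0,0.004],0]]'

```text
time: 10.0
tcp_pos: [0.5331, 0.169, 0.2179]
ee_rot: [0.105, 0.7, -0.105, 0.699]
contact_force: [-2.2, 0.8, -3.0]
grip_width: 0.15
```

Contact is starting (force rising, motion lagging). Going in smaller increments.

Emit:
jog_arm --steps '[[5,[0,0,0.001],0],[5,[0,0,0.002],0],[5,[0,0,0.002],0],[5,[0,0,0.002],0]]'

```text
time: 10.4
tcp_pos: [0.5334, 0.1688, 0.2178]
ee_rot: [0.105, 0.7, -0.105, 0.698]
contact_force: [-4.0, 1.5, -2.7]
grip_width: 0.146
```

```bash
python3 r.py
```

```text
t 10.4 sx,sy,z mm [455.7092 324.6026 217.817 ] F sx,sy,z -4.280456873156428 0.14413499592671947 -2.704471016688266 M [ 0.3742  1.0037 -0.0697] 12.510713215887908
```

Emit:
jog_arm --steps '[[5,[0,0,0.002],0],[5,[0,0,0.004],0],[5,[0,0,0.004],0],[5,[0,0,0.004],0]]'

```text
time: 10.8
tcp_pos: [0.5348, 0.1684, 0.2178]
ee_rot: [0.105, 0.701, -0.105, 0.698]
contact_force: [-6.3, 1.3, -1.4]
grip_width: 0.146
```

```bash
python3 r.py
```

```text
t 10.8 sx,sy,z mm [457.1543 324.6163 217.8444] F sx,sy,z -6.387583627376353 -0.6733952181659962 -1.4190448334561037 M [ 0.4168  1.2072 -0.0438] 12.510161124992559
```

Emit:
jog_arm --steps '[[5,[-0.001,0,0.001],0],[5,[-0.002,0,0.002],0],[5,[-0.002,0,0.004],0],[5,[-0.002,0,0.004],0],[5,[-0.002,0,0.004],0]]'

```text
time: 11.3
tcp_pos: [0.5358, 0.168, 0.218]
ee_rot: [0.105, 0.702, -0.105, 0.697]
contact_force: [-6.6, 2.6, -3.4]
grip_width: 0.149
```

```bash
python3 r.py
```

```text
t 11.3 sx,sy,z mm [458.2345 324.5561 218.0375] F sx,sy,z -7.088609037124508 0.4149306808697556 -3.3886578740446063 M [ 0.5271  1.3212 -0.0618] 12.754965532111067
```

Emit:
jog_arm --steps '[[5,[0,0,0.002],0],[5,[0,0,0.004],0],[5,[0,0,0.004],0],[5,[0,0,0.004],0]]'

```text
time: 11.7
tcp_pos: [0.5372, 0.1676, 0.218]
ee_rot: [0.105, 0.702, -0.105, 0.696]
contact_force: [-7.0, 3.0, -3.2]
grip_width: 0.146
```

```bash
python3 r.py
```

```text
t 11.7 sx,sy,z mm [459.638  324.6097 217.986 ] F sx,sy,z -7.543301663214726 0.7106570895368849 -3.232234525390087 M [ 0.6893  1.5059 -0.0636] 12.506500378382974
```

Emit:
jog_arm --steps '[[5,[0,0,0.002],0],[5,[0,0,0.004],0],[5,[0,0,0.004],0],[5,[0,0,0.004],0]]'

```text
time: 12.1
tcp_pos: [0.5384, 0.1672, 0.2179]
ee_rot: [0.105, 0.703, -0.105, 0.696]
contact_force: [-8.1, 3.4, -2.7]
grip_width: 0.15
```

```bash
python3 r.py
```

```text
t 12.1 sx,sy,z mm [460.9951 324.5894 217.9018] F sx,sy,z -8.765827874867053 0.7707061005948278 -2.6532237415973383 M [ 0.7104  1.7218 -0.0549] 12.784181560932748
```

Emit:
jog_arm --steps '[[5,[0,0,0.002],0],[5,[0,0,0.004],0],[5,[0,0,0.004],0],[5,[0,0,0.004],0]]'

```text
time: 12.5
tcp_pos: [0.5397, 0.1668, 0.2178]
ee_rot: [0.105, 0.703, -0.105, 0.695]
contact_force: [-9.7, 3.9, -2.5]
grip_width: 0.148
```

```bash
python3 r.py
```

```text
t 12.5 sx,sy,z mm [462.3624 324.5782 217.8037] F sx,sy,z -10.436457638626319 0.697846954779312 -2.460866615351677 M [ 0.7368  2.0279 -0.0251] 12.661261577785858
```

Emit:
jog_arm --steps '[[5,[0,0,0.002],0],[5,[0,0,0.004],0],[5,[0,0,0.004],0],[5,[0,0,0.004],0]]'

```text
time: 12.9
tcp_pos: [0.541, 0.1664, 0.2176]
ee_rot: [0.105, 0.704, -0.105, 0.695]
contact_force: [-10.5, 4.6, -2.3]
grip_width: 0.146
```

```bash
python3 r.py
```

```text
t 12.9 sx,sy,z mm [463.6424 324.5922 217.6238] F sx,sy,z -11.44677013759182 1.1518783204352352 -2.2600344540255493 M [ 0.8612  2.2137 -0.0654] 12.489689267809387
```

Emit:
jog_arm --steps '[[5,[-0.001,0,0.002],0],[5,[-0.001,0,0.003],0],[5,[-0.001,0,0.003],0],[5,[-0.001,0,0.003],0]]'

```text
time: 13.3
tcp_pos: [0.5414, 0.1662, 0.2176]
ee_rot: [0.105, 0.704, -0.105, 0.694]
contact_force: [-11.4, 4.6, -2.8]
grip_width: 0.147
```

```bash
python3 r.py
```

```text
t 13.3 sx,sy,z mm [464.126  324.5506 217.6172] F sx,sy,z -12.243111368422538 0.8626140029504407 -2.8226199539797534 M [ 1.0067  2.4057 -0.0989] 12.590242394269604
```

The throat is open (12.2 N, right at the stop). Lifting gently.

Emit:
jog_arm --steps '[[5,[-0.002,0,0],0],[5,[-0.004,0,0],0],[5,[-0.006,0,0],0],[5,[-0.008,0,0],0],[5,[-0.008,0,0],0]]'

```text
time: 13.8
tcp_pos: [0.5418, 0.1657, 0.2212]
ee_rot: [0.105, 0.704, -0.105, 0.694]
contact_force: [-10.2, 3.2, -5.5]
grip_width: 0.148
```

```bash
python3 r.py
```

```text
t 13.8 sx,sy,z mm [464.6756 324.1954 221.1583] F sx,sy,z -10.68629399602022 -0.04721247881293313 -5.455187607104727 M [ 0.7401  2.1201 -0.105 ] 12.656051229131597
```

Emit:
jog_arm --steps '[[5,[-0.002,0,0.001],0],[5,[-0.004,0,0.001],0],[5,[-0.005,0,0.001],0],[5,[-0.005,0,0.001],0]]'

```text
time: 14.2
tcp_pos: [0.5425, 0.1654, 0.2237]
ee_rot: [0.105, 0.704, -0.105, 0.694]
contact_force: [-10.6, 3.4, -6.7]
grip_width: 0.147
```

```bash
python3 r.py
```

```text
t 14.2 sx,sy,z mm [465.4049 324.1248 223.74  ] F sx,sy,z -11.118329343683897 -1.0105860377493374e-05 -6.663120272088831 M [ 0.7128  2.0619 -0.0943] 12.58991452670826
```

Emit:
jog_arm --steps '[[5,[-0.002,0,0.001],0],[5,[-0.004,0,0.001],0],[5,[-0.005,0,0.001],0],[5,[-0.005,0,0.001],0]]'

```text
time: 14.6
tcp_pos: [0.5431, 0.1653, 0.2262]
ee_rot: [0.105, 0.704, -0.105, 0.694]
contact_force: [-10.6, 3.7, -4.7]
grip_width: 0.146
```

```bash
python3 r.py
```

```text
t 14.6 sx,sy,z mm [466.0004 324.1756 226.2346] F sx,sy,z -11.21958093170444 0.24442781792143436 -4.7080784151186625 M [ 0.7117  2.1094 -0.0495] 12.494913971582525
```

Past the lip underside with no snag. Continuing up.

Emit:
jog_arm --steps '[[5,[-0.002,0,0],0],[5,[-0.004,0,0],0],[5,[-0.006,0,0],0],[5,[-0.008,0,0],0],[5,[-0.01,0,0],0],[5,[-0.01,0,0],0]]'

```text
time: 15.2
tcp_pos: [0.5441, 0.1651, 0.2317]
ee_rot: [0.105, 0.703, -0.105, 0.695]
contact_force: [-8.2, 2.2, -4.7]
grip_width: 0.147
```

```bash
python3 r.py
```

```text
t 15.2 sx,sy,z mm [467.0236 324.3567 231.6508] F sx,sy,z -8.509740517957699 -0.4592840883725245 -4.719643079570124 M [ 0.6286  1.7694 -0.0672] 12.565411574515942
```

Emit:
jog_arm --steps '[[5,[-0.002,0,0],0],[5,[-0.004,0,0],0],[5,[-0.006,0,0],0],[5,[-0.008,0,0],0],[5,[-0.01,0,0],0],[5,[-0.012,0,0],0],[5,[-0.012,0,0],0]]'

```text
time: 15.9
tcp_pos: [0.5457, 0.1647, 0.2385]
ee_rot: [0.105, 0.702, -0.105, 0.697]
contact_force: [-7.2, 2.3, -3.8]
grip_width: 0.15
```

```bash
python3 r.py
```

```text
t 15.9 sx,sy,z mm [468.6053 324.4764 238.475 ] F sx,sy,z -7.585073151390357 0.010086291845113676 -3.80775371726912 M [ 0.4077  1.4414 -0.0358] 12.84970343951438
```

Emit:
jog_arm --steps '[[5,[-0.002,0,0],0],[5,[-0.004,0,0],0],[5,[-0.006,0,0],0],[5,[-0.008,0,0],0],[5,[-0.01,0,0],0],[5,[-0.012,0,0],0],[5,[-0.013,0,0],0],[5,[-0.013,0,0],0]]'

```text
time: 16.7
tcp_pos: [0.5489, 0.1641, 0.2461]
ee_rot: [0.105, 0.699, -0.105, 0.699]
contact_force: [0.4, -0.3, -4.4]
grip_width: 0.149
```

```bash
python3 r.py
```

```text
t 16.7 sx,sy,z mm [471.8421 324.8778 246.0853] F sx,sy,z 0.476930915772036 -0.20151772973484955 -4.408664991985053 M [-0.0166  0.0152  0.0558] 12.736761806257103
```

Free of the hook: the bar is at +30.7 mm and there is no lateral force. Drawing back along -x.

Emit:
jog_arm --steps '[[5,[0,0,-0.01],0],[5,[0,0,-0.03],0],[5,[0,0,-0.055],0],[5,[0,0,-0.08],0],[5,[0,0,-0.105],0],[5,[0,0,-0.13],0],[5,[0,0,-0.145],0],[5,[0,0,-0.15],0]]'

```text
time: 17.5
tcp_pos: [0.4759, 0.1866, 0.2463]
ee_rot: [0.105, 0.699, -0.105, 0.699]
contact_force: [0.1, -0.3, -3.7]
grip_width: 0.148
```

Emit:
jog_arm --steps '[[5,[0,0,-0.02],0],[5,[0,0,-0.045],0],[5,[0,0,-0.07],0],[5,[0,0,-0.095],0],[5,[0,0,-0.12],0],[5,[0,0,-0.14],0],[5,[0,0,-0.145],0],[5,[0,0,-0.145],0]]'

```text
time: 18.3
tcp_pos: [0.4075, 0.2077, 0.2462]
ee_rot: [0.105, 0.699, -0.105, 0.7]
contact_force: [0.6, -0.0, -4.7]
grip_width: 0.148
```

```bash
python3 r.py; python3 - <<'E'
from h import *
np.set_printoptions(precision=4,suppress=True)
f=optics.grab_frame("side");cv2.imwrite("pics/side_off.png",f["image"][100:420,140:560])
s,R=st();print(R,s["qpos"]);print(togo([.507,-.1605,.40]))
E
```

```text
t 18.3 sx,sy,z mm [323.9448 322.8587 246.2311] F sx,sy,z 0.5755728786355385 0.18461055390905096 -4.666690877728896 M [-0.0038 -0.0509  0.0134] 12.67046359393457
[[ 0.0012  0.2933  0.956 ]
 [-0.0001  0.956  -0.2933]
 [-1.      0.0002  0.0011]] [ 0.3188  0.088   1.7091 -0.0005  1.3434  0.6166]
[array([-0.3073, -0.6457,  0.4055])]
```

View pics/side_off.png

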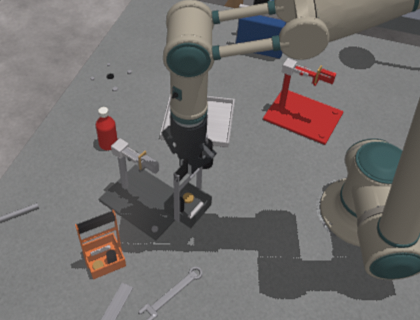

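The basket hangs upright in the gripper at (190,190), clear of the stand. Raising it, then carrying it over the damper.

Emit:
jog_arm --steps '[[5,[-0.04,0,0],0],[5,[-0.1,0,0],0],[5,[-0.16,0,0],0],[5,[-0.21,0,0],0],[5,[-0.23,0,0],0],[5,[-0.23,-0.05,0.03],0],[5,[-0.23,-0.1,0.065],0],[5,[-0.23,-0.16,0.1],0]]'

```text
time: 19.15
tcp_pos: [0.4325, 0.1157, 0.3601]
ee_rot: [0.104, 0.7, -0.105, 0.699]
contact_force: [0.0, -0.7, -3.5]
grip_width: 0.148
```

Emit:
jog_arm --steps '[[5,[0,-0.06,0.038],0],[5,[0,-0.12,0.075],0],[5,[0,-0.18,0.112],0],[5,[0,-0.24,0.15],0],[5,[0,-0.3,0.19],0],[5,[0,-0.36,0.225],0],[5,[0,-0.42,0.265],0],[5,[0,-0.46,0.29],0]]'

```text
time: 19.95
tcp_pos: [0.5037, -0.1491, 0.3595]
ee_rot: [0.105, 0.7, -0.106, 0.699]
contact_force: [1.2, -0.3, -3.5]
grip_width: 0.149
```

```bash
python3 r.py; python3 - <<'E'
from h import *
np.set_printoptions(precision=4,suppress=True)
print(togo([.507,-.160,.30]),togo([.507,-.160,.151]))
E
```

```text
t 19.95 sx,sy,z mm [525.1476  12.9283 359.5353] F sx,sy,z 1.236849477280162 0.1275674181006229 -3.5165608176088496 M [ 0.0079 -0.0063 -0.0204] 12.757265578229624
[array([ 0.1191, -0.0187,  0.0129])] [array([ 0.4171, -0.0184,  0.0132])]
```

Emit:
jog_arm --steps '[[5,[0.03,-0.005,0],0],[5,[0.09,-0.005,0],0],[5,[0.15,-0.005,0],0],[5,[0.21,-0.005,0],0],[5,[0.27,-0.005,0],0],[5,[0.32,-0.005,0],0],[5,[0.35,-0.005,0],0],[5,[0.36,-0.005,0],0]]'

```text
time: 20.75
tcp_pos: [0.5007, -0.1481, 0.1781]
ee_rot: [0.106, 0.701, -0.105, 0.697]
contact_force: [-1.5, 0.3, -3.3]
grip_width: 0.15
```

```bash
python3 r.py; python3 - <<'E'
from h import *
np.set_printoptions(precision=4,suppress=True)
s,R=st();print(s["tcp_pos"],R[:,0])
f=optics.grab_frame("side");cv2.imwrite("pics/side_t.png",cv2.resize(f["image"][130:290,240:440],(800,640))[:600])
E
```

```text
t 20.75 sx,sy,z mm [522.0203  12.9936 178.0533] F sx,sy,z -1.4749216558905138 -0.19365106123993756 -3.337050487003904 M [ 0.0172  0.0635 -0.0114] 12.835336749918708
[ 0.5007 -0.1481  0.1781] [-0.0053  0.0021 -1.    ]
```

View pics/side_t.png

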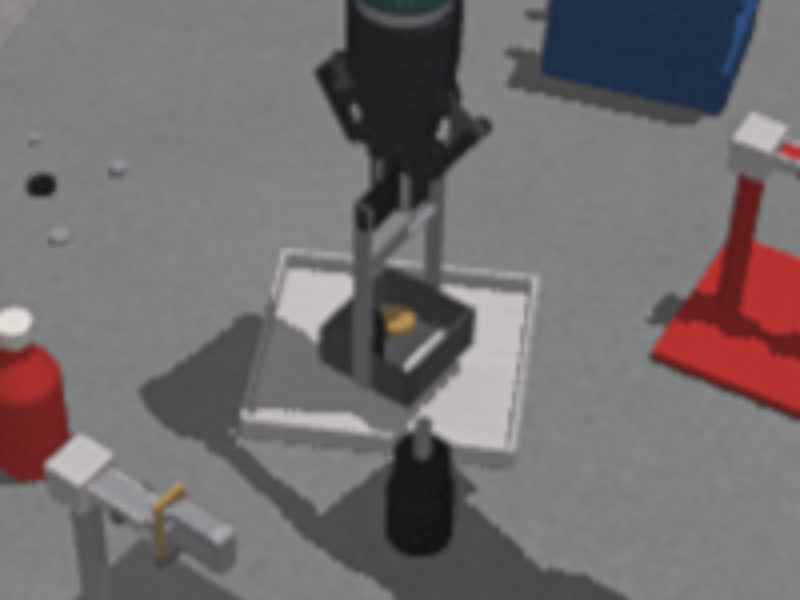

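The basket is over the tray floor, well inside the rim, with the damper clear in front at (420,490). Lowering slowly.

Emit:
jog_arm --steps '[[5,[0.006,-0.01,0.01],0],[5,[0.014,-0.018,0.012],0],[5,[0.022,-0.018,0.012],0],[5,[0.03,-0.018,0.012],0],[5,[0.036,-0.018,0.012],0],[5,[0.038,-0.018,0.012],0],[5,[0.038,-0.018,0.012],0]]'

```text
time: 21.5
tcp_pos: [0.5053, -0.1587, 0.1619]
ee_rot: [0.105, 0.699, -0.105, 0.699]
contact_force: [0.0, 0.7, -4.1]
grip_width: 0.147
```

```bash
python3 r.py
```

```text
t 21.5 sx,sy,z mm [529.6264   4.3123 161.9419] F sx,sy,z -0.19524482290094747 0.6400578786686055 -4.09112036599438 M [ 0.0703  0.0666 -0.0114] 12.54400613148961
```

Emit:
jog_arm --steps '[[5,[0.002,0,0],0],[5,[0.004,0,0],0],[5,[0.006,0,0],0],[5,[0.006,0,0],0]]'

```text
time: 21.9
tcp_pos: [0.5053, -0.1588, 0.1589]
ee_rot: [0.105, 0.699, -0.105, 0.699]
contact_force: [-0.4, 0.1, -4.2]
grip_width: 0.148
```

```bash
python3 r.py
```

```text
t 21.9 sx,sy,z mm [529.6969   4.2079 158.9154] F sx,sy,z -0.4279121448871998 -0.05139562369190407 -4.18846108535779 M [ 0.0401  0.0253 -0.0077] 12.65295252139272
```

Emit:
jog_arm --steps '[[5,[0.002,0,0],0],[5,[0.004,0,0],0],[5,[0.006,0,0],0],[5,[0.006,0,0],0]]'

```text
time: 22.3
tcp_pos: [0.5053, -0.1588, 0.1559]
ee_rot: [0.105, 0.699, -0.105, 0.699]
contact_force: [0.7, -0.3, -4.4]
grip_width: 0.145
```

Emit:
jog_arm --steps '[[5,[0.001,0,0],0],[5,[0.002,0,0],0],[5,[0.003,0,0],0],[5,[0.003,0,0],0]]'

```text
time: 22.7
tcp_pos: [0.5054, -0.1588, 0.1545]
ee_rot: [0.105, 0.699, -0.105, 0.699]
contact_force: [-0.4, -0.5, -3.8]
grip_width: 0.147
```

Emit:
jog_arm --steps '[[5,[0.001,0,0],0],[5,[0.002,0,0],0],[5,[0.002,0,0],0]]'

```text
time: 23.0
tcp_pos: [0.5056, -0.1589, 0.1537]
ee_rot: [0.105, 0.699, -0.105, 0.699]
contact_force: [0.5, 0.0, -2.9]
grip_width: 0.148
```

Emit:
jog_arm --steps '[[5,[0.001,0,0],0],[5,[0.002,0,0],0],[5,[0.002,0,0],0]]'

```text
time: 23.3
tcp_pos: [0.5058, -0.1588, 0.1537]
ee_rot: [0.105, 0.699, -0.105, 0.7]
contact_force: [-1.2, 2.0, 4.8]
grip_width: 0.151
```

```bash
python3 r.py
```

```text
t 23.3 sx,sy,z mm [530.1462   4.3056 153.6517] F sx,sy,z -1.7579918415214941 1.5483490584470194 4.791872715958702 M [ 0.2859  0.4411 -0.0749] 12.903624410827225
```

The basket is resting on the floor, with about 9 N on it. Releasing evenly.

Emit:
jog_arm --steps '[[15,[0,0,0],0],[18,[0,0,0],0],[24,[0,0,0],0],[32,[0,0,0],0],[42,[0,0,0],0],[50,[0,0,0],0],[50,[0,0,0],0],[50,[0,0,0],0]]'

```text
time: 24.1
tcp_pos: [0.5055, -0.1589, 0.1525]
ee_rot: [0.105, 0.699, -0.105, 0.699]
contact_force: [-0.8, -0.4, -0.4]
grip_width: 0.585
```

Emit:
jog_arm --steps '[[50,[-0.01,0,0],0],[50,[-0.03,0,0],0],[50,[-0.06,0,0],0],[50,[-0.1,0,0],0],[50,[-0.16,0,0],0],[50,[-0.22,0,0],0],[50,[-0.28,0,0],0],[50,[-0.3,0,0],0]]'

```text
time: 24.9
tcp_pos: [0.5069, -0.1595, 0.3068]
ee_rot: [0.104, 0.697, -0.106, 0.702]
contact_force: [0.5, -0.1, 0.4]
grip_width: 0.586
```

```bash
python3 r.py; python3 - <<'E'
from h import *
np.set_printoptions(precision=4,suppress=True)
F={n:optics.grab_frame(n) for n in("side","top")}
f=F["side"];cv2.imwrite("pics/side_e.png",cv2.resize(f["image"][130:290,240:440],(750,600)))
for n,f in F.items():
    for th in ("basket_grip","basket_foot","damper_center","oil_center","wrench_grip"):
        for m in models.mark_of(f,th): print(n,th,np.round(m["pixel"]),round(m["conf"],2),px2w(f,*m["pixel"]))
    Z=f["z_map"];r,c=np.mgrid[:480,:640]
    W=(np.stack([(c-f["cx"])/f["fx"]*Z,(r-f["cy"])/f["fy"]*Z,Z],-1)-f["t"])@f["R"]
    m=(Z>0)&(abs(W[...,0]-.505)<.06)&(abs(W[...,1]+.16)<.06)&(W[...,2]>.165)&(W[...,2]<.2)&(f["image"].max(-1)<70)
    q=W[m];print(len(q), q.mean(0) if len(q) else 0, q[:,2].max() if len(q) else 0)
    if len(q)>20: print("slope",np.linalg.lstsq(np.c_[q-q.mean(0)][:,:2],q[:,2]-q[:,2].mean(),rcond=None)[0])
E
```

```text
t 24.9 sx,sy,z mm [531.3606   4.0306 306.8219] F sx,sy,z 0.4782978926269212 0.08713108909651524 0.4427321015157523 M [-0.0049 -0.0074  0.0306] 50.064597572328104
side basket_grip [320. 236.] 0.86 [0.569  0.3596 0.1757]
side basket_grip [181. 340.] 0.68 [ 0.5028 -0.1556  0.1669]
side basket_foot [357. 244.] 0.81 [0.5705 0.3563 0.005 ]
side basket_foot [222. 337.] 0.56 [ 0.5047 -0.1451  0.0066]
side damper_center [254. 341.] 0.86 [0.4411 0.0013 0.0522]
side oil_center [226. 249.] 0.74 [0.7022 0.0272 0.0953]
side wrench_grip [381. 326.] 0.9 [0.3612 0.3474 0.0035]
154 [ 0.5029 -0.1553  0.1768] 0.18574096175804714
slope [ 0.555  -0.1785]
top basket_grip [224. 414.] 0.9 [ 0.5006 -0.1552  0.1812]
top basket_grip [189. 179.] 0.66 [0.5679 0.3496 0.1761]
top basket_foot [224. 398.] 0.78 [ 0.5133 -0.1547  0.0081]
top basket_foot [197. 195.] 0.72 [0.5744 0.3625 0.002 ]
top damper_center [255. 342.] 0.87 [ 0.4335 -0.007   0.083 ]
top damper_center [138. 334.] 0.55 [0.7054 0.0153 0.1051]
top oil_center [138. 333.] 0.77 [0.7062 0.0188 0.1002]
top wrench_grip [280. 202.] 0.64 [0.3652 0.3408 0.0042]
207 [ 0.5088 -0.1486  0.1806] 0.18564550706803432
slope [ 0.2773 -0.0907]
```

View pics/side_e.png

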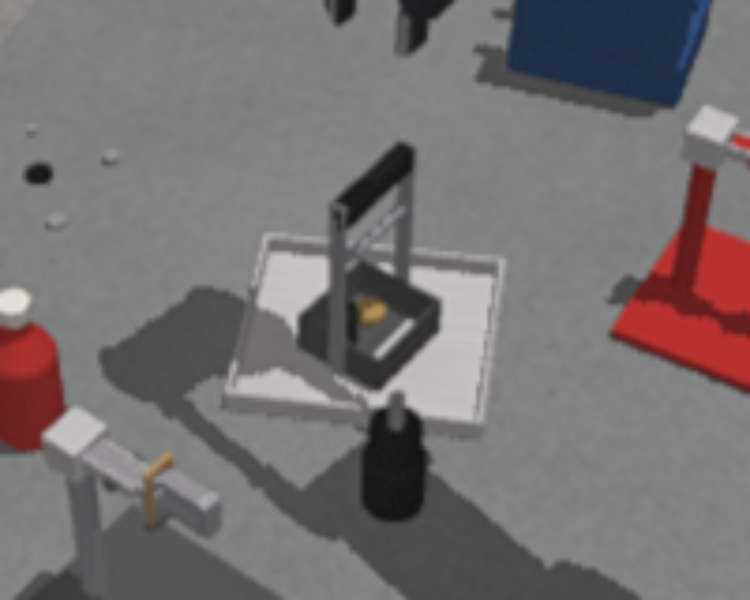

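The basket stands level in the tray: grip top about 0.182, as expected for the floor, with the grip about 6 mm from the tray centre. The gripper is clear and the bystanders haven't moved. Handing in.

```bash
python3 -c "
from h import *
print(bot.close_job()); print(sensors.get_state()['time'])"
```

```text
the job is handed in; nothing more can be done
None
the job is handed in; nothing more can be done
```

The basket is off the hook, standing in the drip tray and released. I handed the job in at about 25 s on the robot's clock; no verdict was reported.

**Unhooking:** I gripped the black grip at 85 N and raised the bar about 2.5 mm off the seat. Pushing back, I felt the keeper after about 23 mm. I kept pushing until the force reached 12.2 N, about at the stop, and only then lifted out. Nothing snagged, and the highest push I read was 12.2 N against the 20 N limit. I then drew the basket back about 147 mm with the bar at +31 mm.

**Placing:** I carried it over the damper and set it down, with about 9 N on the tray floor by the wrist reading.

**Last checks:**
- **Position:** the two cameras put the grip 6–12 mm from the tray's centre in plan, against a limit of 75 mm.
- **Height:** the highest points on the grip read 0.186 m against about 0.182 m expected, within the depth noise. That fits the basket standing on the floor.
- **Robot:** the gripper is open and about 150 mm above where it let go, with the wrist force near zero.
- **Bystanders:** the damper, oil bottle and wrench are within a few mm of where they started in the side view.

**What disagreed:** the depth-based tilt estimate was unusable because it mixed several faces of the grip, so I judged levelness from the picture. The top camera also put the damper about 30 mm lower than in its first reading. That first reading was on top of the damper, and its plan position matched within 4 mm.

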